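# Bent blanks back in the forge, then hold the air gate at its mark

### The arm

A 7-joint arm with a two-finger parallel gripper is mounted at the origin on the work surface. World frame = base frame: x ahead of the robot, y to its left, z up, the work surface at z = 0. Lengths are in mm, angles in rad, forces in N, time in s.
With the tool pointing down it reaches from about 400 to 850 mm from the base axis. Payload 4.5 kg.
Tool frame: the origin (TCP) lies between the finger pads; the fingertips stand 8 mm ahead of it and the grasp point (between the pads) lies 11 mm behind it; z points along the fingers, y is the direction in which the jaws open and shut (so a half turn about z gives the same grasp; the last joint's range is limited). The gripper opens to 85 mm and grips with 20 to 120 N. Pads are 22 mm wide; open, the fingers measure 114 mm over their backs; the gripper's body (76 mm by 85 mm) begins 54 mm behind the grasp point. The pads swing forward as they close: fully open they stand 13 mm farther back than shut.
Start: joints at [-1.221, 0.689, -0.195, 1.565, 0.157, 0.902, -0.215], TCP at [194.091, 594.123, 239.317] pointing down, gripper open.
Joint ranges: [-3.01, 3.01], [-0.46, 2.08], [-1.47, 1.51], [0.13, 2.56], [-1, 4.14], [0.04, 2.09], [-2.66, 2.66]. Speed limits (rad/s): [2.57, 2.57, 3.14, 3.14, 3.14, 3.14, 3.14].

### API

Orientations are given as a unit quaternion [x, y, z, w].
In Python, from bench import * gives the robot as it stands. The module is installed in compiled form; this text tells all that it offers.
- The arm moves only by the tool apply_moves, never from a script. Its argument "steps" is a list of rows, each a list of 4 numbers: the shift along the tool's x, y, z in units of 25 mm (1.0 is 25 mm), then the turn about the tool's z in units of 6 degrees (1.0 is 6 degrees). In form: [[tx, ty, tz, spin], ...]. A call has 1 to 20 rows; each row shifts and turns the commanded pose from where the row before left it, along the tool's axes as they then stand; what a row does not reach is not made up. A row lasts 1/12 s, in which the tool goes at most 41.7 mm and 7.16 degrees, less where a joint would pass 70% of its speed; a pose out of reach is approached as far as the arm can. A call is refused whole if a number of a shift passes 1 or a number of a turn 1, either way. A call with a gripper value outside its range is refused whole. "gripper" is the closure, from 0 (fully open) to 1 (shut), set as the call begins (left out, the last holds). The fingers move at their own pace and stop on an object; "newtons" is the grip in N (left out, the last holds). Time passes only in rows, so rows that do not move let the fingers close. It gives the time, the measured TCP pose, the force and the opening at its end, in the units of the state.
- observe(): the state, without advancing time (a new reading comes with each control period).
- capture(name): name is "scene" or "top" or "wrist"; returns a dict with "image" (480x640x3 uint8, red, green, blue), "fx", "fy", "cx", "cy" (pixels), "view" (4x4, takes a point from world to camera coordinates). Camera axes: x right, y down, z forward; pixel columns grow to the right and rows downward; lengths in mm; the calibration is good to about 2 mm. A picture is of the moment at which its call begins. There is no depth.
- job_done(): hands the job in, once; it reports no verdict.
The state is a dict: "t": time; "q": joint angles; "joint_velocities": joint speeds; "joint_torque": joint torques, N m; "tcp_pos": TCP position; "tool_rot": TCP orientation; "wrist_force": force on the tool from outside, world axes, zero at the start; "wrist_torque": the same for the moment, N m; "finger_gap": opening from 0.0 (shut) to 1.0 (fully open).
Only numpy, scipy, OpenCV 4.12 (cv2) and the standard library are available. Lean on these libraries where they do the work, as an engineer would, in place of code of your own. Each camera call takes 0.05 s, during which the arm holds its last target.

### The job

Two of the five square iron blanks on the bench came out bent and must go back in the forge: lay both flat on the grate, not dropped and not one upon the other, and leave the straight blanks and the tools where they lie. Then give the forge air: pull the spring-closed air gate out by its handle until the brass pointer stands level with the brass marker on the rail. Finish holding the handle there, without letting go, since the gate shuts by itself.

Things in the scene. Friction and masses are not known exactly. Their poses are not given: they have to be found in the camera images.
- bent_mid: bent blank, forged 16 x 16 mm square iron bar, 240 g, lying flat. It has a kink of 35 degrees at mid length: two straight legs of 62 mm each. Origin on its underside, below the kink. One leg runs from the origin 62 mm along the body's -x; the other runs 62 mm towards its +x, turned 35 degrees (0.61 rad) towards its +y. z up.
- bent_end: bent blank, the same 16 x 16 mm bar, 240 g, lying flat, kinked 50 degrees near one end. Origin on its underside, below the kink. The long leg runs from the origin 82 mm along the body's -x; the short leg runs 42 mm towards its +x, turned 50 degrees (0.87 rad) towards its +y. z up.
- straight0: straight blank, 16 x 16 mm square iron bar 124 mm long, to be left alone. Origin at mid length on its underside, on the bench at z = 0; the bar lies along its x axis.
- straight1: straight blank, 16 x 16 mm square iron bar 124 mm long, to be left alone. Origin at mid length on its underside, on the bench at z = 0; the bar lies along its x axis.
- straight2: straight blank, 16 x 16 mm square iron bar 124 mm long, to be left alone. Origin at mid length on its underside, on the bench at z = 0; the bar lies along its x axis.
- forge: the forge, one fixed unit: hearth pan, air pipe, gate housing, blower. Origin on the bench under the gate housing; x runs from the gate handle to the housing (roughly away from the robot), y along the air pipe to the hearth. The pipe is 64 mm thick, top at 94 mm; the blower, 0.6 m along -y, is 220 mm high.
- grate (a point): centre of the grate's level top face, 112 mm above the bench; axes as the forge. Grate 240 mm (x) by 200 mm (y): bars 12.5 mm wide along y, gaps 7.5 mm. The pan floor round it is 2 mm lower; pan 320 x 300 mm inside, walls 20 mm above the grate at the back and sides, 12 mm at the front (-x).
- gate: the sliding air gate. Origin at the middle of its handle's crossbar, a 16 mm round bar along y, 72 mm between its legs, 160 mm above the bench, on legs that rise from the slide; free above, before and behind. Axes as the forge. Starts shut; slides along the forge's -x, stop at 100 mm. A spring shuts it: 6 N when shut, plus 60 N/m, friction 1 N.
- gate_housing (a point): middle of the top edge of the gate housing's front face (the side towards the handle), 114 mm above the bench, 83 mm behind the shut handle's crossbar. The housing is 104 mm long in x. Axes as the forge.
- pointer (a point): tip of the brass pointer on the gate, which travels with the handle over the steel scale rail beside the slide, on the hearth side; 112 mm above the bench. Axes as the forge.
- marker: brass marker clip fixed on the scale rail, 14 mm wide along the rail, thumb screw on top; it does not move. Origin at mid width on the rail's top face (106 mm above the bench); axes as the forge. Pointer and marker are level when their positions along the forge's x agree: 40 to 80 mm of pull from shut.
- punch: bystander, to be left alone: round punch, 18 mm thick, 112 mm long, tapered to one end, lying along its x among the blanks. Origin on its underside.
- chisel: bystander, to be left alone: cold chisel, 16 mm square stem with a wider flat edge, 110 mm long, lying along its x beside the blanks. Origin on its underside.
- hammer: bystander, to be left alone: hammer, 315 mm long, head to its +x, 40 mm high. Origin on its underside.
- file: bystander, to be left alone: flat file with a wooden grip, 300 mm long. Origin on its underside.
- tin: bystander, to be left alone: closed steel tin, 84 mm wide, 105 mm high. Origin on its underside.
Things that resemble listed ones, but are neither listed nor needed, are in the scene too. What is shaped like the bent_end but blue is not meant.

How it is judged (in metres and radians):
On the way, in this order (a step that is already met when the one before it is completed fails the run):
1. both bent blanks lie flat on the grate, let go and at rest (x of bent_mid in the frame of grate between -0.1 and 0.1 m and y of bent_mid in the frame of grate between -0.085 and 0.085 m and z of bent_mid in the frame of grate between -0.006 and 0.006 m and angle between each of bent_mid, bent_end's own z axis and vertical below 0.15 rad and linear speed of each of bent_mid, bent_end below 0.02 m/s and contact force between each of bent_mid, bent_end and the arm below 0.1 N and contact force between each of bent_mid, bent_end and the fingers below 0.1 N and x of bent_end in the frame of grate between -0.1 and 0.1 m and y of bent_end in the frame of grate between -0.085 and 0.085 m and z of bent_end in the frame of grate between -0.006 and 0.006 m), for 0.2 s.
2. the robot's fingers hold the gate with its pointer level with the marker (x of pointer in the frame of marker between -0.005 and 0.005 m and linear speed of gate below 0.01 m/s and contact force between the fingers and gate above 3 N), for 0.4 s.
At the end, for the whole second after the job is handed in: Both bent blanks lie flat, still and untouched on the grate (kink within 100 x 85 mm of its centre, within 6 mm of its top); fingers hold the gate still (over 3 N), pointer within 5 mm of the marker along the rail; straight blanks within 30 mm, tools within 40 mm of their starts (all of step 1 and all of step 2 and distance of each of straight0, straight1, straight2 from where it was at the start of the episode below 0.03 m and distance of each of punch, chisel, hammer, file, tin from where it was at the start of the episode below 0.04 m); the arm keeps its last pose, push and grip.
It fails at once if a straight blank is shifted by more than 30 mm (distance of any of straight0, straight1, straight2 from where it was at the start of the episode above 0.03 m).
It fails at once if a tool or the tin is shifted by more than 40 mm (distance of any of punch, chisel, hammer, file, tin from where it was at the start of the episode above 0.04 m).
It fails at once if a bent blank is dropped (falls free faster than 1 m/s, some 50 mm) ((linear speed of bent_mid above 1 m/s and contact force between bent_mid and the fingers below 0.05 N) or (linear speed of bent_end above 1 m/s and contact force between bent_end and the fingers below 0.05 N)).
It also fails if it takes over 64 s, if anything falls off the work surface, if the arm or the gripper's body presses on something with over 40 N, if the wrist force passes 120 N, or if a joint passes its speed limit or range.

## Working session

There is one attempt and no reset: what is moved stays moved. The work goes in short steps, Python scripts to look and compute and a tool call to move; the robot and the scene stay as the last step left them, time stands still between calls to the robot, and variables do not carry over. Pictures are saved under pics/ and viewed, and the job is handed in when it is done.

Besides the shell and the picture viewer there is one more tool, called after ">>>" in YAML: its name, and indented under it one key for each argument. apply_moves: Moves the arm, as the interface text tells. Its arguments: {"type":"object","properties":{"steps":{"type":"array","items":{"type":"array","items":{"type":"number"}}},"gripper":{"type":"number"},"newtons":{"type":"number"}},"required":["steps"]}

```bash
mkdir -p pics; cat > h.py <<'E'
from bench import *
import numpy as np, cv2, pickle
def snap(n,tag):
    c=capture(n); cv2.imwrite(f'pics/{tag}.png',c['image'][:,:,::-1]); pickle.dump(c,open(f'pics/{tag}.pkl','wb')); return c
def load(tag): return pickle.load(open(f'pics/{tag}.pkl','rb'))
def ray(c,u,v,z):
    V=np.array(c['view']);R=V[:3,:3];t=V[:3,3];o=-R.T@t
    d=R.T@np.array([(u-c['cx'])/c['fx'],(v-c['cy'])/c['fy'],1.])
    return o+d*(z-o[2])/d[2]
def proj(c,p):
    V=np.array(c['view']);q=V[:3,:3]@np.array(p,float)+V[:3,3]
    return np.array([c['fx']*q[0]/q[2]+c['cx'],c['fy']*q[1]/q[2]+c['cy']])
E
python3 - <<'E'
from h import *
for n in ['scene','top','wrist']:
    c=snap(n,n+'0'); V=np.array(c['view']); print(n,c['fx'],-V[:3,:3].T@V[:3,3],V[2,:3])
s=observe(); print(s)
E
```

```text
scene 549.2164515041242 [ 863.34564964  532.20959365 1083.23020128] [-0.32695947 -0.54936932 -0.76895439]
top 500.4620315341085 [ 409.59632391 -145.49413957 1335.27799659] [ 0.05259806  0.00239617 -0.99861289]
wrist 371.01022090453847 [130.73644906 613.98848879 373.23607084] [ 0.24671961 -0.08149435 -0.96565424]
{'t': 0.15, 'q': array([-1.221245  ,  0.68979327, -0.19455967,  1.56609573,  0.15729818,
        0.90245786, -0.21513387]), 'joint_velocities': array([-0.00014061, -0.00303567, -0.00131888, -0.00072712, -0.00150854,
       -0.00115223, -0.0006642 ]), 'joint_torque': array([-8.82332388e-04, -5.39936614e+01, -1.26838602e+00, -1.58720291e+01,
        9.20903985e-03,  6.47450725e-03,  2.52015411e-06]), 'tcp_pos': array([193.95071854, 593.65377646, 238.67035368]), 'tool_rot': array([ 1.57193890e-01,  9.87567525e-01, -6.77992439e-04, -7.12334120e-05]), 'wrist_force': array([-0.17042484, -0.56250151,  0.23606331]), 'wrist_torque': array([-0.00876928,  0.01122218, -0.02849802]), 'finger_gap': 1.0004228630026804}
```

View pics/scene0.png

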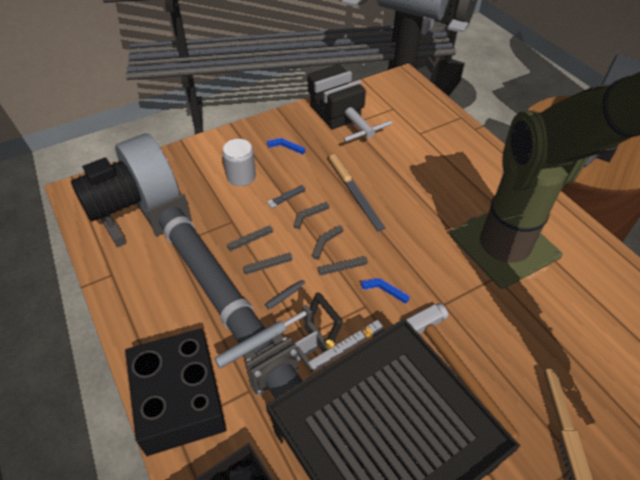

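View pics/top0.png

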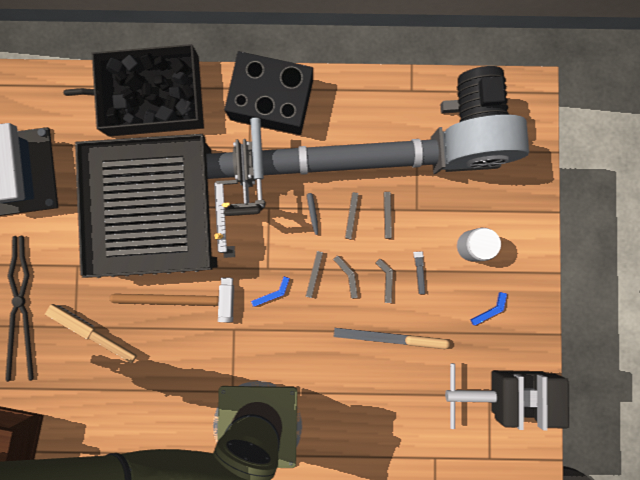

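View pics/wrist0.png

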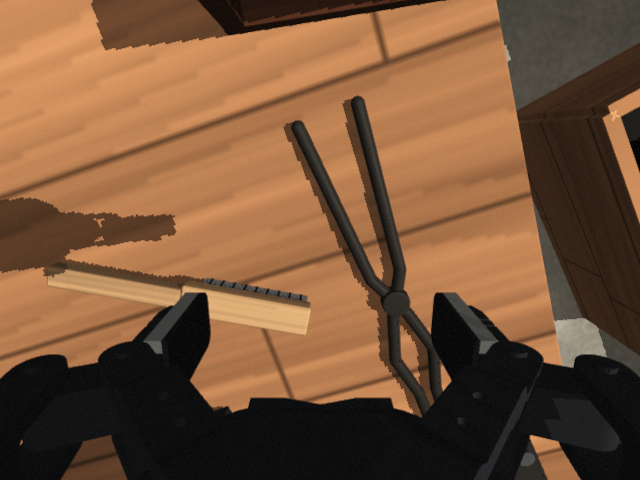

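```bash
python3 - <<'E'
from h import *
c=load('top0');im=c['image'][:,:,::-1]
a=cv2.resize(im[180:315,240:440],(800,540),interpolation=cv2.INTER_CUBIC);cv2.imwrite('pics/crop_blanks.png',a)
a=cv2.resize(im[110:290,200:300],None,fx=3.3,fy=3.3,interpolation=cv2.INTER_CUBIC)
s=load('scene0')['image'][:,:,::-1]
b=cv2.resize(s[280:400,240:400],None,fx=4.5,fy=4.5,interpolation=cv2.INTER_CUBIC)
cv2.imwrite('pics/crop_gate.png',a);cv2.imwrite('pics/crop_gate_s.png',b)
for u,v in [(258,430),(140,205),(388,260),(340,260)]: print(ray(c,u,v,0))
E
```

```text
[-11.75272122  -3.07526385   0.        ]
[576.38854047 325.97384157   0.        ]
[ 438.67463588 -340.51297819    0.        ]
[ 436.77767948 -212.54508479    0.        ]
```

View pics/crop_blanks.png

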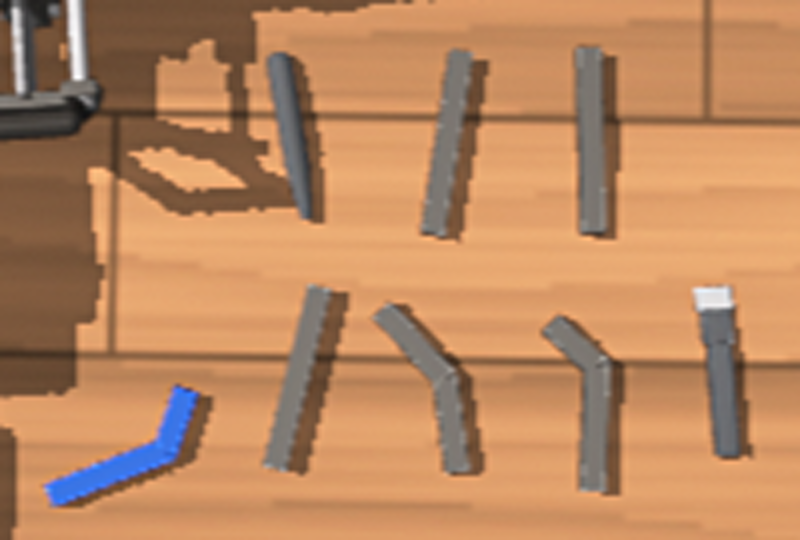

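View pics/crop_gate.png

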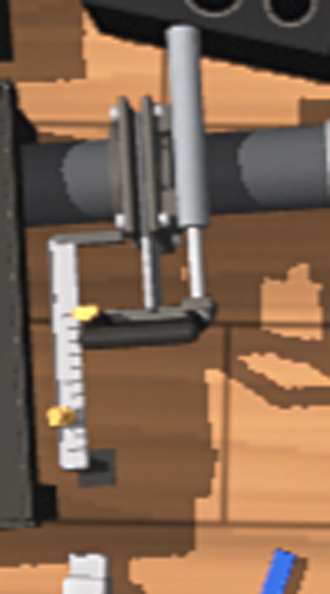

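View pics/crop_gate_s.png

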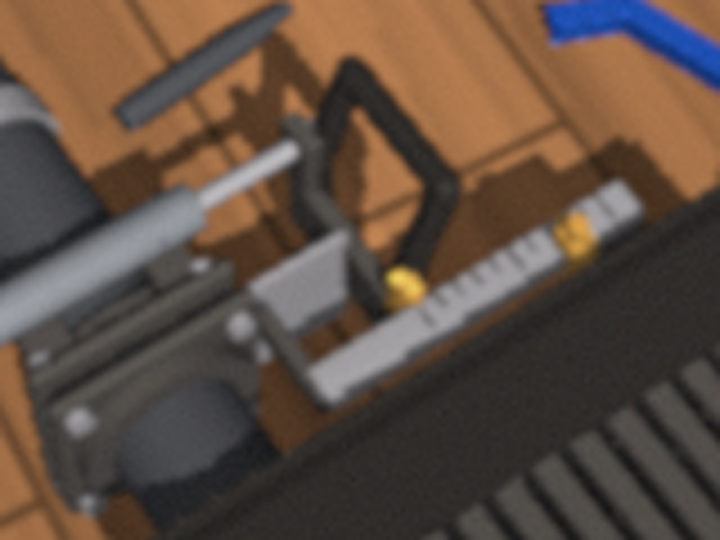

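```bash
cat > seg.py <<'E'
from h import *
def legs(P,k0):
    k=np.array(k0,float)
    # cluster by angle about kink, iterate
    for it in range(8):
        d=P-k; r=np.linalg.norm(d,axis=1)
        far=d[np.argmax(r)]; far/=np.linalg.norm(far)
        a=(r>14)&(d@far>0); b=(r>14)&(d@far<0)
        L=[cv2.fitLine(P[m].astype(np.float32),cv2.DIST_L2,0,.01,.01).ravel() for m in (a,b)]
        A=np.array([[L[0][0],-L[1][0]],[L[0][1],-L[1][1]]])
        s=np.linalg.solve(A,L[1][2:]-L[0][2:]); k=L[0][2:]+s[0]*L[0][:2]
    out=[]
    for m,l in zip((a,b),L):
        v=l[:2]; v=v*np.sign(np.mean((P[m]-k)@v)); out.append((v,np.max((P[m]-k)@v)))
    return k,out
E
python3 - <<'E'
from seg import *
c=load('top0');im=c['image']
hsv=cv2.cvtColor(im,cv2.COLOR_RGB2HSV)
m=((hsv[...,1]<75)&(hsv[...,2]>60)).astype(np.uint8)
m[:,:300]=0;m[:185]=0;m[315:]=0;m[:,440:]=0
n,lab,st,ce=cv2.connectedComponentsWithStats(m)
for i in range(1,n):
    if st[i,4]<80: continue
    v,u=np.nonzero(lab==i); P=np.array([ray(c,a,b,14)[:2] for a,b in zip(u,v)])
    r=cv2.minAreaRect(P.astype(np.float32))
    print(i,ce[i].round(1),st[i,4],np.round(r[0]),np.round(r[1]),round(r[2]))
    for nm,kp in (('mid',(352,273)),('end',(389.5,270.5))):
        if lab[int(kp[1]),int(kp[0])]==i:
            k,o=legs(P,ray(c,*kp,14)[:2]); 
            print(nm,'kink',k.round(1),[(np.degrees(np.arctan2(v[1],v[0])).round(1),round(float(l),1)) for v,l in o], 'mean',P.mean(0).round(1))
E
```

```text
1 [312.4 212.2] 239 [ 559. -138.] [112.  16.] 11
2 [351.5 215.3] 283 [ 555. -241.] [ 16. 122.] 82
3 [387.4 214.4] 304 [ 559. -336.] [120.  17.] 2
4 [314.1 274.1] 279 [ 399. -144.] [ 16. 123.] 77
5 [419.7 270.8] 303 [ 408. -424.] [111.  25.] 8
6 [347.8 275.7] 298 [ 396. -233.] [120.  33.] 26
mid kink [ 399.7 -241.1] [(np.float64(43.5), 61.7), (np.float64(-171.7), 61.2)] mean [ 395.5 -232.8]
7 [386.7 280.1] 309 [ 386. -337.] [117.  37.] 13
end kink [ 407.5 -341.3] [(np.float64(178.1), 79.8), (np.float64(46.4), 42.3)] mean [ 385.5 -335.5]
```

```bash
python3 - <<'E'
from h import *
c=load('top0');im=c['image']
hsv=cv2.cvtColor(im,cv2.COLOR_RGB2HSV); g=cv2.cvtColor(im,cv2.COLOR_RGB2GRAY)
print(g[150:262:2,145])
m=((g>70)&(hsv[...,1]<60)).astype(np.uint8); m[:150]=0;m[262:]=0;m[:,:95]=0;m[:,195:]=0
m2=cv2.morphologyEx(m,cv2.MORPH_CLOSE,np.ones((7,7)))
cs,_=cv2.findContours(m2,0,2); k=max(cs,key=cv2.contourArea)
P=np.array([ray(c,*p,112)[:2] for p in k[:,0]],np.float32); print(cv2.minAreaRect(P))
cv2.imwrite('pics/grate.png',cv2.resize(np.hstack([im[130:290,70:220,::-1],cv2.merge([m*255]*3)[130:290,70:220]]),None,fx=2.6,fy=2.6))
for t in('top0','scene0'):
    c=load(t); h=cv2.cvtColor(c['image'],cv2.COLOR_RGB2HSV)
    y=((h[...,0]>17)&(h[...,0]<32)&(h[...,1]>150)&(h[...,2]>140)).astype(np.uint8)
    n,l,st,ce=cv2.connectedComponentsWithStats(y)
    for i in range(1,n):
        if 4<st[i,4]<200: print(t,ce[i].round(1),st[i],ray(c,*ce[i],112).round(1))
E
```

```text
[ 72  73  73  74  30 121 122  47  30 121 122  52  28 123 122  55  36 122
 123  62  26 124 122  78   6 125 122  92   8 129 123  97   9 132 122 142
   9 134 122 131  18 153 121 131  14 110 123 124  14  69 123 121  32  76
  75  75]
((562.1414794921875, 276.0788269042969), (277.5835876464844, 244.98080444335938), 1.5737462043762207)
scene0 [367.3 332.5] [364 329   8   8  43] [488.5  91.5 112. ]
scene0 [330.2 343. ] [327 340   8   7  41] [565.9  75.1 112. ]
```

View pics/grate.png

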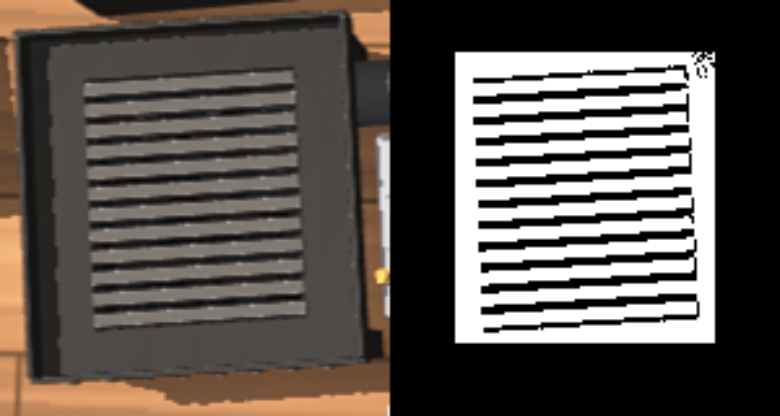

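```bash
python3 - <<'E'
from h import *
c=load('top0');im=c['image']
hsv=cv2.cvtColor(im,cv2.COLOR_RGB2HSV); g=cv2.cvtColor(im,cv2.COLOR_RGB2GRAY)
m=((g>100)&(hsv[...,1]<60)).astype(np.uint8); m[:150]=0;m[262:]=0;m[:,:95]=0;m[:,195:]=0
m2=cv2.morphologyEx(m,cv2.MORPH_CLOSE,np.ones((7,3)))
cs,_=cv2.findContours(m2,0,2); k=max(cs,key=cv2.contourArea)
P=np.array([ray(c,*p,112)[:2] for p in k[:,0]],np.float32); print(cv2.minAreaRect(P)); print(cv2.boxPoints(cv2.minAreaRect(P)))
c=load('top0'); h=cv2.cvtColor(c['image'],cv2.COLOR_RGB2HSV)
y=((h[...,0]>15)&(h[...,0]<35)&(h[...,1]>130)&(h[...,2]>120)).astype(np.uint8); y[:,:210]=0;y[:,235:]=0;y[:195]=0;y[242:]=0
n,l,st,ce=cv2.connectedComponentsWithStats(y)
for i in range(1,n): print(ce[i].round(1),st[i],ray(c,*ce[i],112).round(1))
# handle crossbar by dark mask, z=160
d=(g<70).astype(np.uint8); d[:,:224]=0;d[:,268:]=0;d[:204]=0;d[218:]=0
print(g[200:220,230:262:4])
# triangulated stereo of the yellow blobs
def tri(u1,u2):
    a=load('top0');b=load('scene0'); Pm=[np.diag([1,1,1])@np.array([[q['fx'],0,q['cx']],[0,q['fy'],q['cy']],[0,0,1]])@np.array(q['view'])[:3] for q in (a,b)]
    X=cv2.triangulatePoints(Pm[0],Pm[1],np.array(u1,float).reshape(2,1),np.array(u2,float).reshape(2,1)); return (X[:3]/X[3]).ravel()
big=[i for i in range(1,n) if st[i,4]>5]
for i in big:
    for s in((367.3,332.5),(330.2,343.)): print(ce[i].round(1),s,tri(ce[i],s).round(1))
E
```

```text
((560.7554321289062, 276.06390380859375), (231.0851593017578, 200.4358673095703), 4.438700199127197)
[[437.80328 367.03912]
 [453.3155  167.20442]
 [683.7076  185.08868]
 [668.1954  384.9234 ]]
[227.4 203.9] [225 202   5   5  11] [568.2  71.6 112. ]
[217.6 235.8] [214 233   9   7  40] [489.5  93.6 112. ]
[[ 82  84  84  80 114  85  84 129]
 [ 81  82  84  78 118  83  82 117]
 [ 82  84  82  79 115  84  81 122]
 [ 87  93  85  88  83 113 119 111]
 [ 60 126 124 119  69 121 123  42]
 [ 35  72 121 124 121 124 130  30]
 [ 21  58  77 123 114  91  60  29]
 [ 22  45  41  47  41  35  36  30]
 [ 27  28  36  39  52  55  57  45]
 [ 53  57  59  60  63  63  64  49]
 [ 62  65  66  66  68  73  76  50]
 [ 68  73  77  76  73  71  67  44]
 [ 74  71  66  61  57  54  52  35]
 [ 57  54  52  46  45  43  43  55]
 [ 44  44  40  42  46  56  70  96]
 [ 41  57  60  87  92  93  93  92]
 [ 97  97  96  96  96  95  95  93]
 [100  99  99  98  96  96  97  96]
 [102  99 100  99  99  98  98  98]
 [102 101 101 100 101 100 100 100]]
[227.4 203.9] (367.3, 332.5) [534.4  91.4 160.9]
[227.4 203.9] (330.2, 343.0) [566.8  73.1 110. ]
[217.6 235.8] (367.3, 332.5) [489.4  92.9 115. ]
[217.6 235.8] (330.2, 343.0) [530.8  80.3  92.1]
```

```bash
cat >> h.py <<'E'
from scipy.spatial.transform import Rotation as Ro
def plan(tgt,s=None,yaw=None):
    s=s or observe(); R=Ro.from_quat(s['tool_rot']).as_matrix(); y=np.degrees(np.arctan2(R[1,1],R[0,1]))
    print('t',round(s['t'],2),'tcp',np.round(s['tcp_pos'],1),'jaw yaw',y.round(2),'tilt z',R[:,2].round(3),'gap',round(s['finger_gap'],3),'F',np.round(s['wrist_force'],1))
    if tgt is not None: print('units',np.round(R.T@(np.array(tgt)-s['tcp_pos'])/25,3))
    if yaw is not None:
        d=(y-yaw+90)%180-90; print('spin',round(d/6,3))
E
python3 - <<'E'
from h import *
plan([450,200,300],yaw=98.3)
c=load('top0'); print(ray(c,228,210.5,160),ray(c,260,208.7,160))
E
```

```text
t 0.15 tcp [194.  593.7 238.7] jaw yaw 71.91 tilt z [-0.    -0.001 -1.   ] gap 1.0 F [-0.2 -0.6  0.2]
units [-14.625 -11.791  -2.436]
spin -4.398
[546.39747637  61.22832346 160.        ] [551.7742849  -14.22511588 160.        ]
```

>>> apply_moves:
  steps:
    - [-1, -0.8, -0.2, 0]
    - [-1, -0.8, -0.2, 0]
    - [-1, -0.8, -0.2, 0]
    - [-1, -0.8, -0.2, 0]
    - [-1, -0.8, -0.2, 0]
    - [-1, -0.8, -0.2, 0]
    - [-1, -0.8, -0.2, 0]
    - [-1, -0.8, -0.2, 0]
    - [-1, -0.8, -0.2, 0]
    - [-1, -0.8, -0.2, 0]
    - [-1, -0.8, -0.2, 0]
    - [-1, -0.8, -0.2, 0]
    - [-1, -0.8, -0.2, 0]
    - [-1, -0.8, -0.2, 0]
  gripper: 0

```text
t: 1.32
tcp_pos: [440.3, 217.7, 309.4]
tool_rot: [0.157, 0.988, -0.0, -0.0]
wrist_force: [1.8, 0.2, -0.2]
finger_gap: 0.997
```

```bash
python3 - <<'E'
from h import *
plan([382,-243.7,200],yaw=98.3)
E
```

```text
t 1.32 tcp [440.3 217.7 309.4] jaw yaw 71.9 tilt z [-0. -0. -1.] gap 0.997 F [ 1.8  0.2 -0.2]
units [ -3.516 -18.265   4.381]
spin -4.399
```

>>> apply_moves:
  steps:
    - [0, -1, 0, 0]
    - [0, -1, 0, 0]
    - [0, -1, 0, 0]
    - [0, -1, 0, 0]
    - [0, -1, 0, 0]
    - [0, -1, 0.2, 0]
    - [0, -1, 0.2, 0]
    - [-0.2, -1, 0.2, 0]
    - [-0.3, -1, 0.4, 0]
    - [-0.3, -1, 0.4, 0]
    - [-0.3, -1, 0.4, 0]
    - [-0.4, -1, 0.4, 0]
    - [-0.4, -1, 0.4, 0]
    - [-0.4, -1, 0.4, 0]
    - [-0.4, -1, 0.4, 0]
    - [-0.4, -1, 0.3, 0]
    - [-0.4, -1, 0.3, 0]
    - [-0.4, -1, 0.3, 0]

```text
t: 2.82
tcp_pos: [392.5, -240.1, 201.2]
tool_rot: [0.157, 0.988, 0.0, -0.0]
wrist_force: [0.4, -0.0, 1.0]
finger_gap: 1.002
```

>>> apply_moves:
  steps:
    - [0, -0.27, 0, -1]
    - [0, 0, 0, -1]
    - [0, 0, 0, -1]
    - [0, 0, 0, -1]
    - [0, 0, 0, -0.4]
    - [0, 0, 0, 0]
    - [0, 0, 0, 0]

```text
t: 3.4
tcp_pos: [390.6, -245.2, 201.7]
tool_rot: [-0.072, 0.997, 0.0, -0.0]
wrist_force: [0.2, -0.2, -0.1]
finger_gap: 1.0
```

```bash
python3 - <<'E'
from h import *
plan([382,-243.7,60],yaw=98.3); print(observe()['q'].round(2))
c=snap('wrist','w1')
E
```

```text
t 3.4 tcp [ 390.6 -245.2  201.7] jaw yaw 98.22 tilt z [-0.  0. -1.] gap 1.0 F [ 0.2 -0.2 -0.1]
units [0.331 0.107 5.667]
spin -0.014
[ 0.67  0.56 -0.32  2.08  0.32  0.55  1.83]
```

View pics/w1.png

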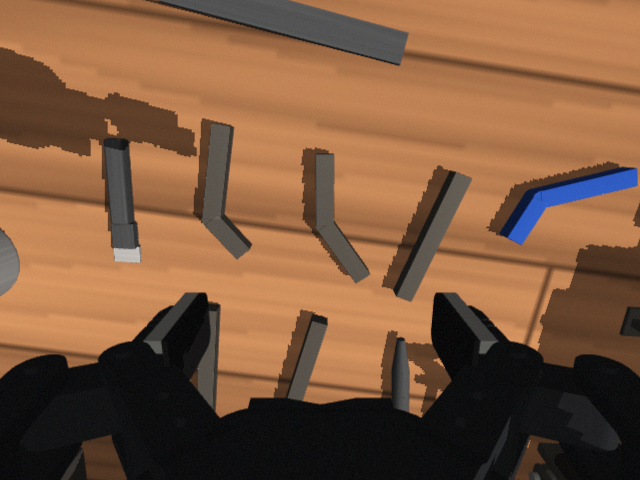

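```bash
python3 - <<'E'
from seg import *
c=load('w1');im=c['image'];hsv=cv2.cvtColor(im,cv2.COLOR_RGB2HSV)
m=((hsv[...,1]<90)&(hsv[...,2]>75)).astype(np.uint8); m[:110]=0;m[290:]=0
n,lab,st,ce=cv2.connectedComponentsWithStats(m)
for nm,kp in (('mid',(325,220)),('end',(213,214))):
    i=lab[kp[1],kp[0]]; v,u=np.nonzero(lab==i); P=np.array([ray(c,a,b,16)[:2] for a,b in zip(u,v)])
    print(nm,st[i]); k,o=legs(P,ray(c,*kp,16)[:2]); print(k.round(1),[(np.degrees(np.arctan2(q[1],q[0])).round(1),round(float(l),1)) for q,l in o])
E
```

```text
mid [ 316  154   54  129 2368]
[ 399.  -239.9] [(np.float64(-171.6), 61.8), (np.float64(43.2), 61.3)]
end [ 202  123   48  136 2526]
[ 408.4 -340. ] [(np.float64(178.3), 82.2), (np.float64(48.3), 41.1)]
```

>>> apply_moves:
  steps:
    - [0.35, 0.08, 0.5, 0]
    - [0, 0, 1, 0]
    - [0, 0, 1, 0]
    - [0, 0, 1, 0]
    - [0, 0, 1, 0]
    - [0, 0, 1, 0]
    - [0, 0, 0.2, 0]
    - [0, 0, 0, 0]
    - [0, 0, 0, 0]
  gripper: 0.2
  newtons: 60

```text
t: 4.2
tcp_pos: [381.9, -244.5, 59.7]
tool_rot: [-0.072, 0.997, -0.0, -0.0]
wrist_force: [0.2, -0.0, 0.2]
finger_gap: 0.804
```

```bash
python3 - <<'E'
from h import *
plan([381.5,-243.1,10],yaw=98.3)
c=snap('wrist','w2')
E
```

```text
t 4.2 tcp [ 381.9 -244.5   59.7] jaw yaw 98.3 tilt z [-0. -0. -1.] gap 0.804 F [ 0.2 -0.   0.2]
units [0.008 0.057 1.99 ]
spin -0.0
```

View pics/w2.png

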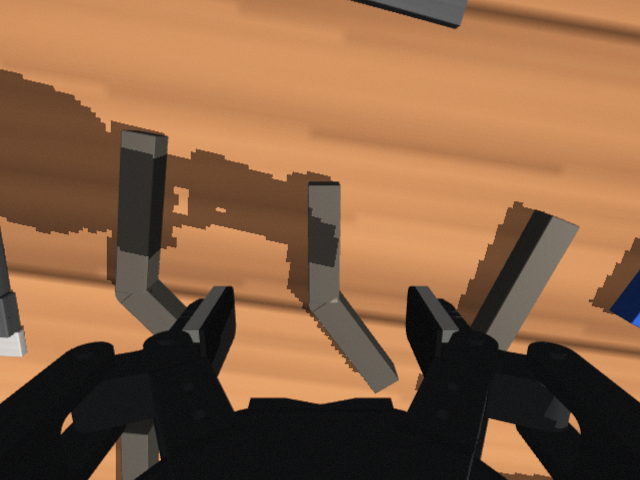

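>>> apply_moves:
  steps:
    - [0, 0.05, 0.7, 0]
    - [0, 0, 0.7, 0]
    - [0, 0, 0.6, 0]
    - [0, 0, 0, 0]
    - [0, 0, 0, 0]

```text
t: 4.67
tcp_pos: [383.9, -245.2, 20.8]
tool_rot: [-0.072, 0.997, 0.001, -0.001]
wrist_force: [0.7, 0.6, -0.2]
finger_gap: 0.798
```

>>> apply_moves:
  steps:
    - [0, 0, 0, 0]
    - [0, 0, 0, 0]
    - [0, 0, 0, 0]
    - [0, 0, 0, 0]
    - [0, 0, 0, 0]
    - [0, 0, 0, 0]
    - [0, 0, 0, 0]
    - [0, 0, 0, 0]
  gripper: 1
  newtons: 80

```text
t: 5.33
tcp_pos: [383.4, -244.6, 20.5]
tool_rot: [-0.073, 0.997, 0.001, -0.002]
wrist_force: [-1.4, -0.0, 7.9]
finger_gap: 0.14
```

```bash
python3 - <<'E'
from h import *
plan(None)
c=snap('wrist','w3')
E
```

```text
t 5.33 tcp [ 383.4 -244.6   20.5] jaw yaw 98.34 tilt z [-0.004  0.002 -1.   ] gap 0.14 F [-1.4 -0.   7.9]
```

View pics/w3.png

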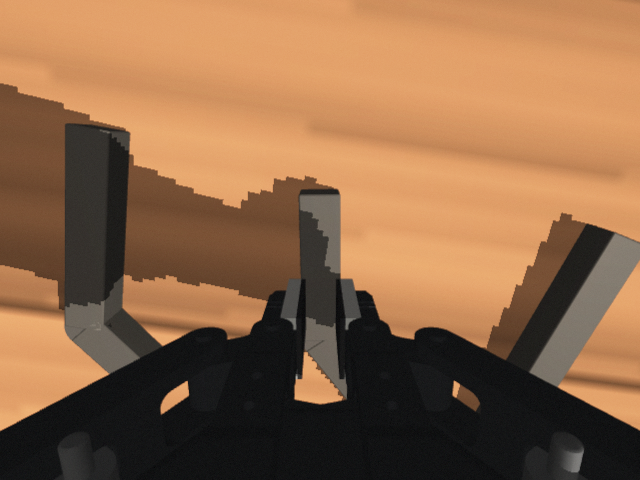

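```bash
python3 - <<'E'
from h import *
s=observe(); print(s['q'].round(3), s['joint_torque'].round(1), np.hypot(*s['tcp_pos'][:2]))
E
```

```text
[ 0.492  0.913 -0.042  2.205  0.861  0.044  1.322] [  0.2 -44.3   1.2  -0.9  -0.   -0.   -0.1] 454.8535253842517
```

>>> apply_moves:
  steps:
    - [0, 0, 0, 0]
    - [0, 0, 0, 0]
    - [0, 0, 0, 0]
    - [0, 0, 0, 0]
    - [0, 0, 0, 0]
  gripper: 0.2

```text
t: 5.8
tcp_pos: [383.3, -244.7, 19.7]
tool_rot: [-0.072, 0.997, 0.001, -0.002]
wrist_force: [0.7, 0.1, -0.1]
finger_gap: 0.796
```

>>> apply_moves:
  steps:
    - [-0.5, 0, -0.6, 0]
    - [-0.5, 0, -0.8, 0]
    - [-0.4, 0, -0.8, -0.8]
    - [0, 0, -0.8, -1]
    - [0, 0, 0, -1]
    - [0, 0, 0, -1]
    - [0, 0, 0, -1]
    - [0, 0, 0, -1]
    - [0, 0, 0, 0]

```text
t: 6.55
tcp_pos: [417.9, -240.0, 94.5]
tool_rot: [-0.368, 0.93, 0.002, -0.002]
wrist_force: [0.7, -0.4, 0.3]
finger_gap: 0.8
```

```bash
python3 - <<'E'
from h import *
plan([412.4,-228.2,10],yaw=133.3);print(observe()['q'].round(2))
c=snap('wrist','w4')
E
```

```text
t 6.55 tcp [ 417.9 -240.    94.5] jaw yaw 133.23 tilt z [-0.005  0.002 -1.   ] gap 0.8 F [ 0.7 -0.4  0.3]
units [-0.17   0.475  3.381]
spin -0.012
[ 0.75  0.81 -0.54  2.09  0.9   0.49  1.84]
```

View pics/w4.png

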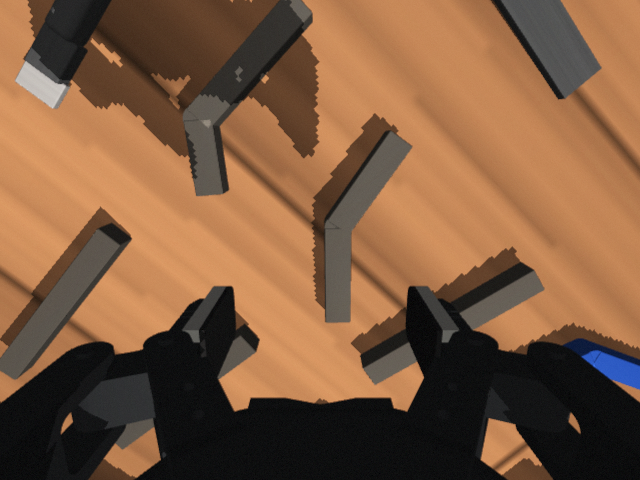

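```bash
python3 - <<'E'
from seg import *
c=load('w4');im=c['image'];hsv=cv2.cvtColor(im,cv2.COLOR_RGB2HSV)
m=((hsv[...,1]<90)&(hsv[...,2]>75)).astype(np.uint8); m[:110]=0;m[345:]=0
n,lab,st,ce=cv2.connectedComponentsWithStats(m)
kp=(338,222); i=lab[kp[1],kp[0]]; v,u=np.nonzero(lab==i); P=np.array([ray(c,a,b,16)[:2] for a,b in zip(u,v)])
print(st[i]); k,o=legs(P,ray(c,*kp,16)[:2]); print(k.round(1),[(np.degrees(np.arctan2(q[1],q[0])).round(1),round(float(l),1)) for q,l in o])
g=k+19*[q for q,l in o if q[0]>0][0]; print(g); plan([*g,10])
for p in((365,370),(530,275)): print(ray(c,*p,8))
E
```

```text
[ 324  131   88  191 5204]
[ 398.9 -241.9] [(np.float64(-171.0), 61.4), (np.float64(43.6), 61.4)]
[ 412.68749082 -228.75296402]
t 6.6 tcp [ 417.9 -239.9   94.4] jaw yaw 132.97 tilt z [-0.005  0.003 -1.   ] gap 0.799 F [ 0.  -0.6  0.2]
units [-0.155  0.45   3.379]
[ 459.85594378 -157.07964405    8.        ]
[ 339.10931706 -129.17067535    8.        ]
```

>>> apply_moves:
  steps:
    - [-0.15, 0.45, 0, 0]
    - [0, 0, 0.8, 0]
    - [0, 0, 0.8, 0]
    - [0, 0, 0.8, 0]
    - [0, 0, 0.6, 0]
    - [0, 0, 0.35, 0]
    - [0, 0, 0, 0]
    - [0, 0, 0, 0]

```text
t: 7.27
tcp_pos: [412.8, -228.7, 10.7]
tool_rot: [-0.367, 0.93, 0.002, -0.002]
wrist_force: [-0.4, -0.1, -0.4]
finger_gap: 0.799
```

```bash
python3 - <<'E'
from h import *
plan([412.7,-228.7,10],yaw=133.3);print(observe()['q'].round(3))
E
```

```text
t 7.27 tcp [ 412.8 -228.7   10.7] jaw yaw 133.05 tilt z [-0.006  0.002 -1.   ] gap 0.799 F [-0.4 -0.1 -0.4]
units [0.004 0.001 0.03 ]
spin -0.042
[ 0.557  0.941 -0.243  2.146  1.212  0.21   1.529]
```

>>> apply_moves:
  steps:
    - [0, 0, 0, 0]
    - [0, 0, 0, 0]
    - [0, 0, 0, 0]
    - [0, 0, 0, 0]
    - [0, 0, 0, 0]
    - [0, 0, 0, 0]
    - [0, 0, 0, 0]
    - [0, 0, 0, 0]
  gripper: 1
  newtons: 80

```text
t: 7.93
tcp_pos: [413.2, -229.2, 11.7]
tool_rot: [-0.367, 0.93, 0.001, -0.001]
wrist_force: [-0.5, -0.9, 6.7]
finger_gap: 0.162
```

>>> apply_moves:
  steps:
    - [0, 0, -0.3, 0]
    - [0, 0, -0.6, 0]
    - [0, 0, -0.8, 0]
    - [0, 0, -0.8, 0]
    - [0, 0, -0.8, 0]
    - [0, 0, -0.8, 0]
    - [0, 0, -0.8, 0]
    - [0, 0, 0, 0]

```text
t: 8.6
tcp_pos: [414.8, -229.7, 136.2]
tool_rot: [-0.367, 0.93, 0.0, 0.0]
wrist_force: [0.9, -0.8, -3.2]
finger_gap: 0.164
```

```bash
python3 - <<'E'
from h import *
plan(None);print(observe()['q'].round(3))
snap('wrist','w5')
E
```

```text
t 8.6 tcp [ 414.8 -229.7  136.2] jaw yaw 133.05 tilt z [ 0.  0. -1.] gap 0.164 F [ 0.9 -0.8 -3.2]
[ 0.787  0.738 -0.615  2.094  0.814  0.563  1.898]
```

View pics/w5.png

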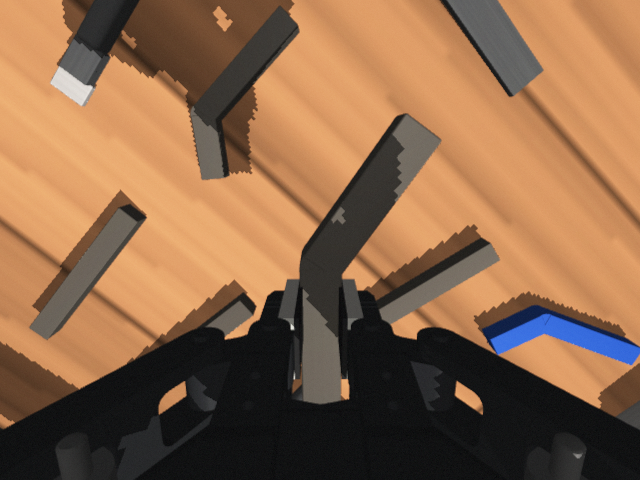

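```bash
python3 - <<'E'
from h import *
plan([576,334,280])
E
```

```text
t 8.65 tcp [ 414.2 -229.7  134.7] jaw yaw 133.05 tilt z [-0.002  0.001 -1.   ] gap 0.158 F [-0.5 -0.5 -3.9]
units [-20.117  12.069  -5.802]
```

>>> apply_moves:
  steps:
    - [0, 0, -0.8, 0]
    - [0, 0, -1, 0]
    - [0, 0, -1, 0]
    - [-0.3, 0.2, -1, 0]
    - [-0.6, 0.35, -1, 0]
    - [-0.8, 0.45, -1, 0]
    - [-0.9, 0.55, 0, 0]
    - [-1, 0.6, 0, 0]
    - [-1, 0.6, 0, 0]
    - [-1, 0.6, 0, 0]
    - [-1, 0.6, 0, 0]
    - [-1, 0.6, 0, 0]
    - [-1, 0.6, 0, 0]
    - [-1, 0.6, 0, 0]
    - [-1, 0.6, 0, 0]
    - [-1, 0.6, 0, 0]
    - [-1, 0.6, 0, 0]
    - [-1, 0.6, 0, 0]
    - [-1, 0.6, 0, 0]
    - [-1, 0.6, 0, 0]

```text
t: 10.32
tcp_pos: [538.9, 208.2, 276.6]
tool_rot: [-0.367, 0.93, 0.001, -0.003]
wrist_force: [1.3, 0.6, -3.2]
finger_gap: 0.16
```

>>> apply_moves:
  steps:
    - [-1, 0.6, 0, 0]
    - [-1, 0.6, 0, 0]
    - [-1, 0.6, 0, 0]
    - [-0.8, 0.5, 0, 0]
    - [-0.5, 0.3, 0, 0]
    - [0, 0, 0, 0]
    - [0, 0, 0, 0]

```text
t: 10.9
tcp_pos: [572.4, 328.8, 276.4]
tool_rot: [-0.368, 0.93, 0.001, -0.003]
wrist_force: [-0.3, 0.5, -3.2]
finger_gap: 0.162
```

```bash
python3 - <<'E'
from h import *
plan([576,334,150]);print(observe()['q'].round(3))
snap('wrist','w6')
E
```

```text
t 10.9 tcp [572.4 328.8 276.4] jaw yaw 133.19 tilt z [-0.007 -0.001 -1.   ] gap 0.162 F [-0.3  0.5 -3.2]
units [-0.277  0.032  5.055]
[-0.238  0.781 -0.721  1.38   0.522  1.18   1.31 ]
```

View pics/w6.png

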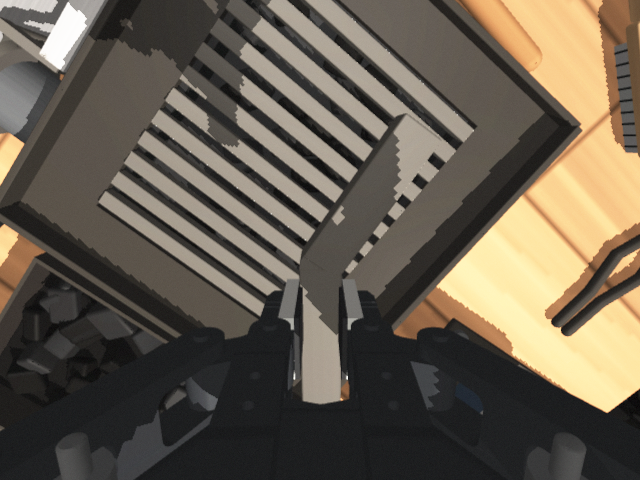

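>>> apply_moves:
  steps:
    - [-0.28, 0.03, 0.4, 0]
    - [0, 0, 0.9, 0]
    - [0, 0, 0.9, 0]
    - [0, 0, 0.9, 0]
    - [0, 0, 0.9, 0]
    - [0, 0, 0.6, 0]
    - [0, 0, 0.6, 0]
    - [0, 0, 0.4, 0]
    - [0, 0, 0.3, 0]
    - [0, 0, 0, 0]
    - [0, 0, 0, 0]

```text
t: 11.87
tcp_pos: [577.3, 334.1, 131.3]
tool_rot: [-0.367, 0.93, 0.002, -0.002]
wrist_force: [0.2, 0.2, -2.1]
finger_gap: 0.162
```

```bash
python3 - <<'E'
from h import *
plan([576,334,124])
E
```

```text
t 11.87 tcp [577.3 334.1 131.3] jaw yaw 133.09 tilt z [-0.005  0.002 -1.   ] gap 0.162 F [ 0.2  0.2 -2.1]
units [0.041 0.032 0.291]
```

>>> apply_moves:
  steps:
    - [0, 0, 0.1, 0]
    - [0, 0, 0.1, 0]
    - [0, 0, 0.05, 0]
    - [0, 0, 0, 0]
    - [0, 0, 0, 0]

```text
t: 12.28
tcp_pos: [577.1, 334.3, 125.2]
tool_rot: [-0.367, 0.93, 0.002, -0.002]
wrist_force: [0.0, 0.1, -2.4]
finger_gap: 0.16
```

>>> apply_moves:
  steps:
    - [0, 0, 0.04, 0]
    - [0, 0, 0, 0]
    - [0, 0, 0, 0]

```text
t: 12.53
tcp_pos: [577.1, 334.3, 124.1]
tool_rot: [-0.367, 0.93, 0.002, -0.002]
wrist_force: [-0.8, -0.3, -2.8]
finger_gap: 0.161
```

>>> apply_moves:
  steps:
    - [0, 0, 0.04, 0]
    - [0, 0, 0, 0]
    - [0, 0, 0.04, 0]
    - [0, 0, 0, 0]
    - [0, 0, 0, 0]

```text
t: 12.95
tcp_pos: [577.2, 334.5, 123.8]
tool_rot: [-0.367, 0.93, 0.002, -0.001]
wrist_force: [-3.5, -2.7, 9.3]
finger_gap: 0.158
```

>>> apply_moves:
  steps:
    - [0, 0, -0.03, 0]
    - [0, 0, 0, 0]
    - [0, 0, 0, 0]
    - [0, 0, 0, 0]
    - [0, 0, 0, 0]
    - [0, 0, 0, 0]
  gripper: 0.4

```text
t: 13.45
tcp_pos: [577.0, 334.4, 122.6]
tool_rot: [-0.367, 0.93, 0.002, -0.002]
wrist_force: [-0.0, -0.2, -0.1]
finger_gap: 0.6
```

>>> apply_moves:
  steps:
    - [0, 0, -0.4, 0]
    - [0, 0, -0.8, 0]
    - [0, 0, -1, 0]
    - [0, 0, -1, 0]
    - [0, 0, -1, 0]
    - [0, 0, -1, 0]
    - [0, 0, -1, 0]
    - [0, 0, 0, 0]

```text
t: 14.12
tcp_pos: [579.5, 336.6, 284.5]
tool_rot: [-0.367, 0.93, 0.004, 0.003]
wrist_force: [0.6, 1.3, 0.5]
finger_gap: 0.6
```

```bash
python3 - <<'E'
from h import *
plan([420,-300,260],yaw=88.2);print(observe()['q'].round(3))
snap('wrist','w7')
E
```

```text
t 14.12 tcp [579.5 336.6 284.5] jaw yaw 133.09 tilt z [ 0.003  0.009 -1.   ] gap 0.6 F [0.6 1.3 0.5]
units [ 22.061 -14.242   0.727]
spin 7.481
[-0.245  0.782 -0.724  1.35   0.521  1.193  1.314]
```

View pics/w7.png

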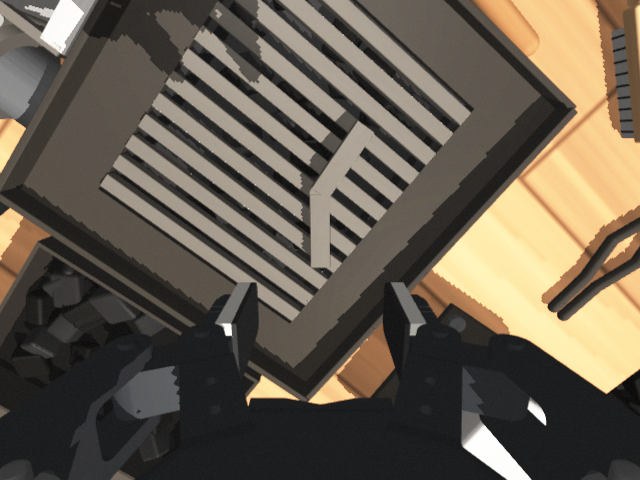

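>>> apply_moves:
  steps:
    - [0.6, -0.4, 0, 0]
    - [1, -0.65, 0, 0]
    - [1, -0.65, 0, 0]
    - [1, -0.65, 0, 0]
    - [1, -0.65, 0, 0]
    - [1, -0.65, 0, 0]
    - [1, -0.65, 0, 0]
    - [1, -0.65, 0, 0]
    - [1, -0.65, 0, 0]
    - [1, -0.65, 0, 0]
    - [1, -0.65, 0, 0]
    - [1, -0.65, 0, 0]
    - [1, -0.65, 0, 0]
    - [1, -0.65, 0, 0]
    - [1, -0.65, 0, 0]
    - [1, -0.65, 0, 0]
    - [1, -0.65, 0, 0]
    - [1, -0.65, 0, 0]
    - [1, -0.65, 0, 0]
    - [1, -0.65, 0, 0]

```text
t: 15.83
tcp_pos: [436.8, -234.9, 277.0]
tool_rot: [-0.367, 0.93, 0.002, -0.002]
wrist_force: [0.6, 0.2, 0.2]
finger_gap: 0.602
```

>>> apply_moves:
  steps:
    - [1, -0.65, 0.2, 0]
    - [1, -0.65, 0.4, 0]
    - [0.6, -0.35, 0.5, 0]
    - [0, 0, 0.5, 1]
    - [0, 0, 0.5, 1]
    - [0, 0, 0.5, 1]
    - [0, 0, 0.5, 1]
    - [0, 0, 0, 1]
    - [0, 0, 0, 1]
    - [0, 0, 0, 1]
    - [0, 0, 0, 0.5]
    - [0, 0, 0, 0]

```text
t: 16.83
tcp_pos: [418.1, -306.9, 199.1]
tool_rot: [0.016, 1.0, 0.001, -0.003]
wrist_force: [-0.6, 0.4, -0.5]
finger_gap: 0.6
```

```bash
python3 - <<'E'
from h import *
plan([386,-340,60],yaw=88.2);print(observe()['q'].round(3))
snap('wrist','w8')
E
```

```text
t 16.83 tcp [ 418.1 -306.9  199.1] jaw yaw 88.11 tilt z [-0.006  0.003 -1.   ] gap 0.6 F [-0.6  0.4 -0.5]
units [ 1.205 -1.382  5.567]
spin -0.015
[ 0.868  0.652 -0.527  1.911  0.485  0.714  1.591]
```

View pics/w8.png

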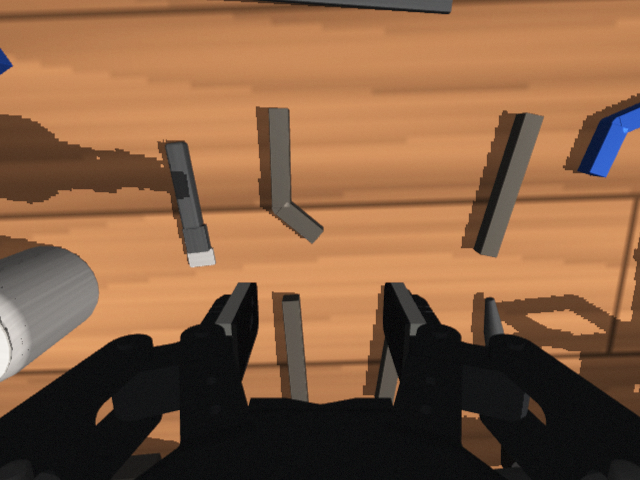

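>>> apply_moves:
  steps:
    - [0.4, -0.46, 0, 0]
    - [0.4, -0.46, 0.6, 0]
    - [0.4, -0.46, 0.8, 0]
    - [0, 0, 0.9, 0]
    - [0, 0, 0.9, 0]
    - [0, 0, 0.9, 0]
    - [0, 0, 0.8, 0]
    - [0, 0, 0.5, 0]
    - [0, 0, 0, 0]
    - [0, 0, 0, 0]
  gripper: 0.3

```text
t: 17.72
tcp_pos: [386.3, -340.4, 64.3]
tool_rot: [0.016, 1.0, 0.002, -0.003]
wrist_force: [0.3, 0.5, 0.7]
finger_gap: 0.699
```

```bash
python3 - <<'E'
from h import *
plan([386,-340,10.5],yaw=88.2);print(observe()['q'].round(3))
snap('wrist','w9')
E
```

```text
t 17.72 tcp [ 386.3 -340.4   64.3] jaw yaw 88.21 tilt z [-0.006  0.003 -1.   ] gap 0.699 F [0.3 0.5 0.7]
units [1.000e-03 8.000e-03 2.152e+00]
spin 0.002
[ 0.83   0.857 -0.329  2.011  0.694  0.392  1.493]
```

View pics/w9.png

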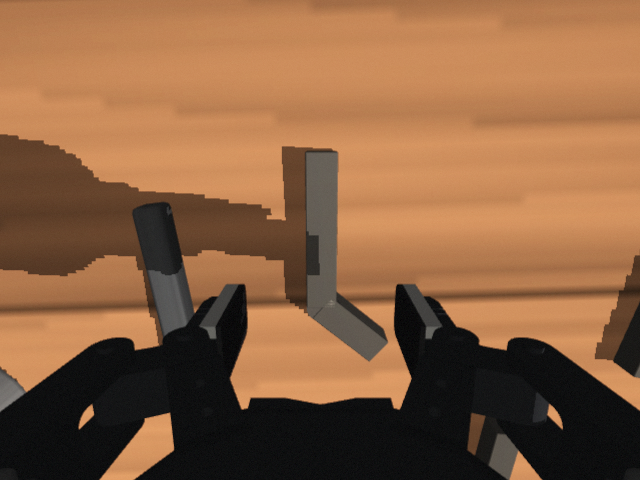

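>>> apply_moves:
  steps:
    - [0, 0, 0.6, 0]
    - [0, 0, 0.7, 0]
    - [0, 0, 0.6, 0]
    - [0, 0, 0.25, 0]
    - [0, 0, 0, 0]
    - [0, 0, 0, 0]

```text
t: 18.27
tcp_pos: [386.7, -341.2, 11.8]
tool_rot: [0.016, 1.0, 0.001, -0.002]
wrist_force: [1.2, 0.3, -0.7]
finger_gap: 0.699
```

>>> apply_moves:
  steps:
    - [0, 0, 0, 0]
    - [0, 0, 0, 0]
    - [0, 0, 0, 0]
    - [0, 0, 0, 0]
    - [0, 0, 0, 0]
    - [0, 0, 0, 0]
    - [0, 0, 0, 0]
    - [0, 0, 0, 0]
  gripper: 1
  newtons: 80

```text
t: 18.93
tcp_pos: [386.6, -341.2, 12.0]
tool_rot: [0.017, 1.0, 0.001, -0.002]
wrist_force: [-1.0, 1.6, 6.7]
finger_gap: 0.159
```

>>> apply_moves:
  steps:
    - [0, 0, -0.3, 0]
    - [0, 0, -0.6, 0]
    - [0, 0, -0.8, 0]
    - [0, 0, -0.8, 0]
    - [0, 0, -0.8, 0]
    - [0, 0, -0.8, 0]
    - [0, 0, -0.8, 0]
    - [0, 0, 0, 0]

```text
t: 19.6
tcp_pos: [388.2, -342.3, 137.0]
tool_rot: [0.017, 1.0, -0.001, 0.0]
wrist_force: [-0.0, -0.1, -3.1]
finger_gap: 0.156
```

```bash
python3 - <<'E'
from h import *
plan([560,230,280],yaw=90);print(observe()['q'].round(3))
snap('wrist','w10'); snap('top','top1')
E
```

```text
t 19.6 tcp [ 388.2 -342.3  137. ] jaw yaw 88.08 tilt z [-0.    -0.001 -1.   ] gap 0.156 F [-0.  -0.1 -3.1]
units [-6.102 23.103 -5.749]
spin -0.319
[ 0.911  0.742 -0.458  1.973  0.597  0.561  1.578]
```

View pics/w10.png

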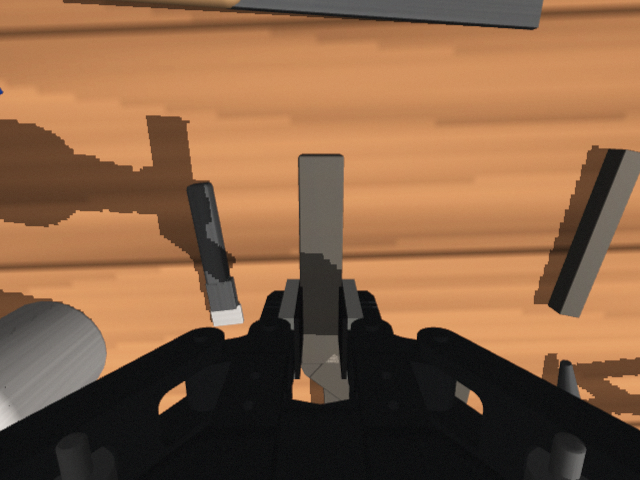

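View pics/top1.png

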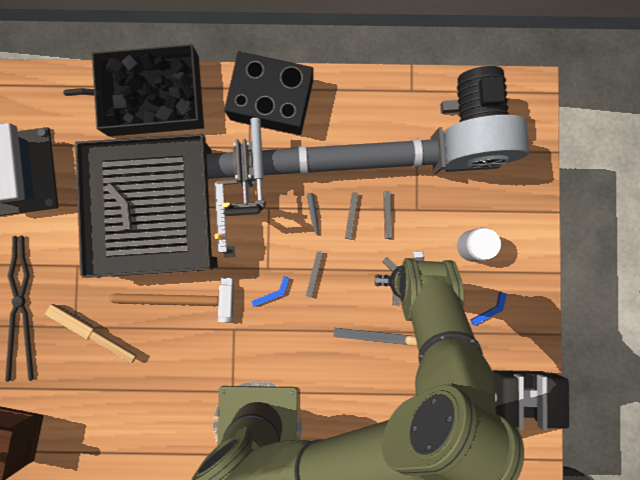

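```bash
python3 - <<'E'
from h import *
c=load('top1'); im=c['image']
cv2.imwrite('pics/g1.png',cv2.resize(im[145:270,90:200,::-1],None,fx=4.5,fy=4.5,interpolation=cv2.INTER_CUBIC))
E
```

```text
(no output)
```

View pics/g1.png

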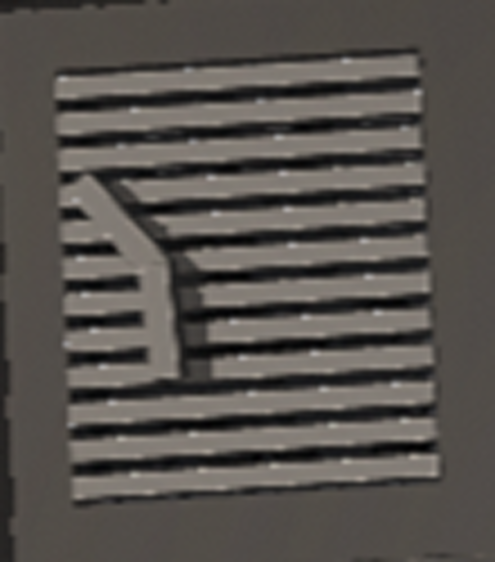

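>>> apply_moves:
  steps:
    - [0, 0, -0.8, 0]
    - [0, 0, -1, 0]
    - [0, 0.2, -1, 0]
    - [0, 0.4, -1, 0]
    - [0, 0.6, -1, 0]
    - [-0.2, 0.8, -1, 0]
    - [-0.3, 1, 0, 0]
    - [-0.3, 1, 0, 0]
    - [-0.3, 1, 0, 0]
    - [-0.3, 1, 0, 0]
    - [-0.3, 1, 0, 0]
    - [-0.3, 1, 0, 0]
    - [-0.3, 1, 0, 0]
    - [-0.3, 1, 0, 0]
    - [-0.3, 1, 0, 0]
    - [-0.3, 1, 0, 0]
    - [-0.3, 1, 0, 0]
    - [-0.3, 1, 0, 0]
    - [-0.3, 1, 0, 0]
    - [-0.3, 1, 0, 0]

```text
t: 21.37
tcp_pos: [509.9, 55.3, 277.1]
tool_rot: [0.016, 1.0, 0.0, -0.004]
wrist_force: [-0.1, -0.8, -3.2]
finger_gap: 0.156
```

>>> apply_moves:
  steps:
    - [-0.3, 1, 0, 0]
    - [-0.3, 1, 0, 0]
    - [-0.3, 1, 0, 0]
    - [-0.3, 1, 0, 0]
    - [-0.3, 1, 0, 0]
    - [-0.3, 0.8, 0, 0]
    - [0, 0.5, 0, 0]
    - [0, 0, 0, 0]
    - [0, 0, 0, 0]

```text
t: 22.12
tcp_pos: [559.7, 209.9, 277.6]
tool_rot: [0.016, 1.0, -0.0, -0.004]
wrist_force: [-0.1, 0.2, -2.8]
finger_gap: 0.16
```

```bash
python3 - <<'E'
from h import *
plan([563,226,150]);print(observe()['q'].round(3))
snap('wrist','w11')
E
```

```text
t 22.12 tcp [559.7 209.9 277.6] jaw yaw 88.18 tilt z [-0.007 -0.    -1.   ] gap 0.16 F [-0.1  0.2 -2.8]
units [-0.149  0.648  5.101]
[-0.115  0.657 -0.57   1.586  0.391  1.022  0.741]
```

View pics/w11.png

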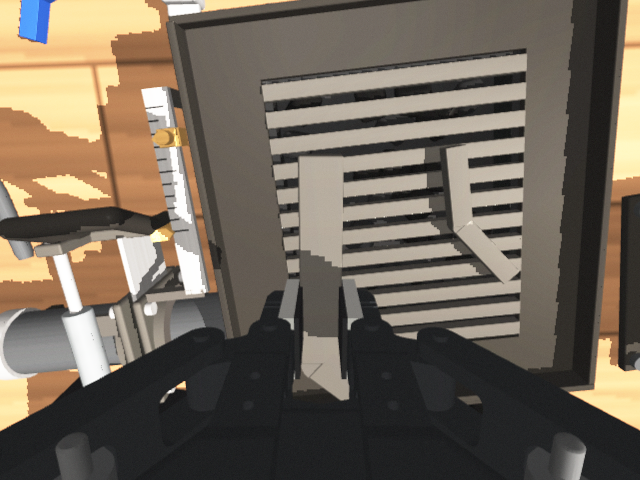

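>>> apply_moves:
  steps:
    - [-0.15, 0.65, 0.4, 0]
    - [0, 0, 0.9, 0]
    - [0, 0, 0.9, 0]
    - [0, 0, 0.9, 0]
    - [0, 0, 0.9, 0]
    - [0, 0, 0.6, 0]
    - [0, 0, 0.6, 0]
    - [0, 0, 0.5, 0]
    - [0, 0, 0.25, 0]
    - [0, 0, 0, 0]
    - [0, 0, 0, 0]

```text
t: 23.08
tcp_pos: [564.6, 226.4, 130.4]
tool_rot: [0.017, 1.0, 0.001, -0.002]
wrist_force: [0.3, 1.5, -2.7]
finger_gap: 0.162
```

```bash
python3 - <<'E'
from h import *
plan([563,226,124.3])
E
```

```text
t 23.08 tcp [564.6 226.4 130.4] jaw yaw 88.07 tilt z [-0.004  0.002 -1.   ] gap 0.162 F [ 0.3  1.5 -2.7]
units [ 0.063 -0.018  0.244]
```

>>> apply_moves:
  steps:
    - [0, 0, 0.1, 0]
    - [0, 0, 0.1, 0]
    - [0, 0, 0.03, 0]
    - [0, 0, 0, 0]
    - [0, 0, 0.03, 0]
    - [0, 0, 0, 0]

```text
t: 23.58
tcp_pos: [564.5, 227.1, 124.1]
tool_rot: [0.016, 1.0, 0.001, -0.002]
wrist_force: [-1.1, -1.4, 0.7]
finger_gap: 0.159
```

>>> apply_moves:
  steps:
    - [0, 0, 0.03, 0]
    - [0, 0, 0, 0]
    - [0, 0, 0, 0]

```text
t: 23.83
tcp_pos: [564.6, 227.1, 124.1]
tool_rot: [0.016, 1.0, 0.001, -0.002]
wrist_force: [-2.9, -2.1, 6.3]
finger_gap: 0.16
```

Contact with the grate (+6 N); release with a moderate opening and rise.

>>> apply_moves:
  steps:
    - [0, 0, 0, 0]
    - [0, 0, 0, 0]
    - [0, 0, 0, 0]
    - [0, 0, 0, 0]
    - [0, 0, 0, 0]
  gripper: 0.5

```text
t: 24.25
tcp_pos: [564.4, 227.0, 122.8]
tool_rot: [0.016, 1.0, 0.001, -0.002]
wrist_force: [0.1, -0.4, -0.4]
finger_gap: 0.497
```

>>> apply_moves:
  steps:
    - [0, 0, -0.4, 0]
    - [0, 0, -0.8, 0]
    - [0, 0, -1, 0]
    - [0, 0, -1, 0]
    - [0, 0, -1, 0]
    - [0, 0, -1, 0]
    - [0, 0, -0.8, 0]
    - [0, 0, 0, 0]

```text
t: 24.92
tcp_pos: [567.1, 228.5, 278.3]
tool_rot: [0.017, 1.0, 0.003, 0.002]
wrist_force: [1.1, 0.1, 1.3]
finger_gap: 0.498
```

```bash
python3 - <<'E'
from h import *
plan([549,23.5,250],yaw=4.4);print(observe()['q'].round(3))
snap('wrist','w12')
E
```

```text
t 24.92 tcp [567.1 228.5 278.3] jaw yaw 88.1 tilt z [ 0.003  0.007 -1.   ] gap 0.498 F [1.1 0.1 1.3]
units [ 0.455 -8.226  1.075]
spin 13.95
[-0.142  0.669 -0.569  1.555  0.397  1.028  0.72 ]
```

View pics/w12.png

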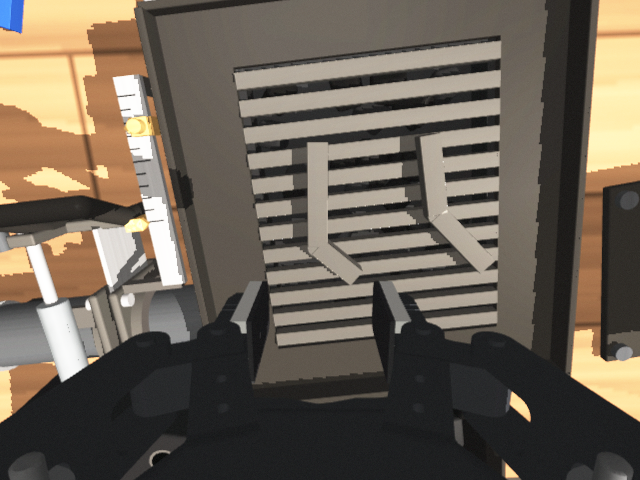

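>>> apply_moves:
  steps:
    - [0.05, -0.7, 0, 0]
    - [0.05, -1, 0, 0]
    - [0.05, -1, 0, 0]
    - [0.05, -1, 0, 0]
    - [0.05, -1, 0, 0]
    - [0.05, -1, 0, 0]
    - [0.05, -1, 0, 0]
    - [0.05, -1, 0, 0]
    - [0.05, -0.5, 0, 0]
    - [0, 0, 0, 0]

```text
t: 25.8
tcp_pos: [546.2, 18.0, 271.6]
tool_rot: [0.019, 1.0, -0.0, -0.004]
wrist_force: [0.2, 0.3, -0.2]
finger_gap: 0.5
```

>>> apply_moves:
  steps:
    - [0, 0, 0, 1]
    - [0, 0, 0, 1]
    - [0, 0, 0, 1]
    - [0, 0, 0, 1]
    - [0, 0, 0, 1]
    - [0, 0, 0, 1]
    - [0, 0, 0, 1]
    - [0, 0, 0, 1]
    - [0, 0, 0, 1]
    - [0, 0, 0, 1]
    - [0, 0, 0, 1]
    - [0, 0, 0, 1]
    - [0, 0, 0, 1]
    - [0, 0, 0, 0.95]
    - [0, 0, 0, 0]
    - [0, 0, 0, 0]

```text
t: 27.13
tcp_pos: [547.0, 24.0, 272.3]
tool_rot: [0.677, 0.736, -0.001, -0.003]
wrist_force: [-0.0, -0.5, 1.0]
finger_gap: 0.501
```

```bash
python3 - <<'E'
from h import *
plan([549,23.5,230],yaw=4.4);print(observe()['q'].round(3))
c=snap('wrist','w13'); print(proj(c,[549.1,23.5,160]),proj(c,[546.4,61.2,160]),proj(c,[551.8,-14.2,160]),proj(c,[566.8,73.1,112]),proj(c,[489.4,92.9,115]))
E
```

```text
t 27.13 tcp [547.   24.  272.3] jaw yaw 4.71 tilt z [-0.005  0.003 -1.   ] gap 0.501 F [-0.  -0.5  1. ]
units [-0.034  0.088  1.693]
spin 0.052
[-0.018  0.547 -0.174  1.757  0.115  0.853 -0.162]
[325.3311098  237.38266518] [326.12927126 182.3394994 ] [324.59106923 288.41767138] [352.76457064 162.26818571] [253.98029835 127.38852468]
```

View pics/w13.png

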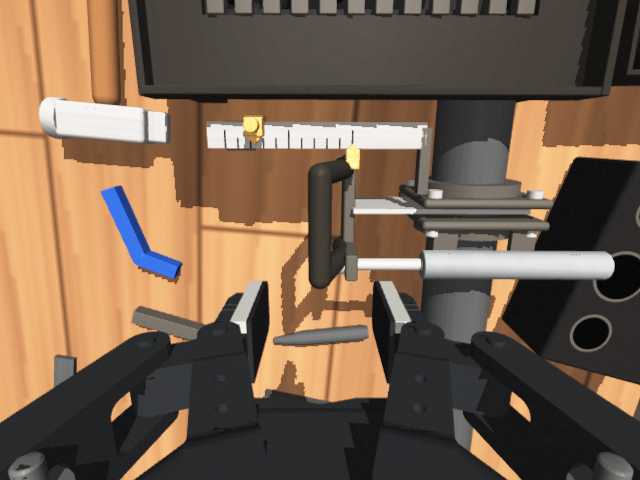

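```bash
python3 - <<'E'
from h import *
c=load('w13'); fx=np.array([.997,.0774,0])
im=c['image'];g=cv2.cvtColor(im,cv2.COLOR_RGB2GRAY)
for v in (190,210,230,250): print(v,np.nonzero(g[v,300:345]<50)[0][[0,-1]]+300)
for u,v in((320,195),(320,245),(320.5,225)): print(ray(c,u,v,160).round(1))
h=cv2.cvtColor(im,cv2.COLOR_RGB2HSV)
y=((h[...,0]>17)&(h[...,0]<32)&(h[...,1]>150)&(h[...,2]>140)).astype(np.uint8); y[:100]=0;y[180:]=0;y[:,:235]=0;y[:,380:]=0
n,l,st,ce=cv2.connectedComponentsWithStats(y)
P=[]
for i in range(1,n):
    if st[i,4]>15: print(ce[i].round(1),st[i])
p=ray(c,352.5,155,112);m=ray(c,253.5,137,106);print(p,m,(p-m)@fx)
a=im[90:190,190:440,::-1];cv2.imwrite('pics/rail.png',cv2.resize(a,None,fx=3.2,fy=3.2,interpolation=cv2.INTER_CUBIC))
E
```

```text
190 [308 344]
210 [308 343]
230 [309 342]
250 [309 340]
[543.   52.5 160. ]
[545.9  17.7 160. ]
[545.1  32.  160. ]
[566.01645221  78.60477544 112.        ] [487.69089031  85.75395866 106.        ] 77.53723843404455
```

View pics/rail.png

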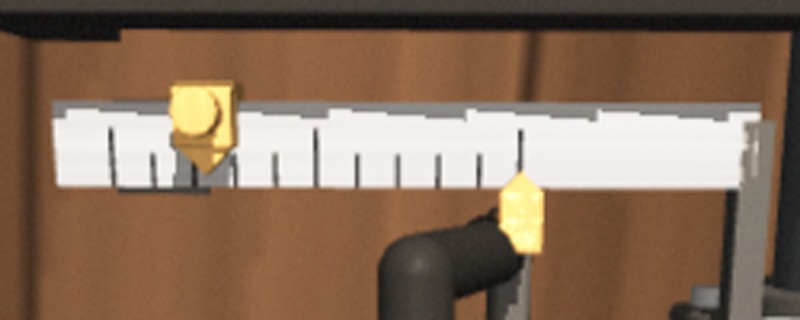

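>>> apply_moves:
  steps:
    - [0.1, 0, 0.4, 0.05]
    - [0, 0, 0.8, 0]
    - [0, 0, 0.8, 0]
    - [0, 0, 0.8, 0]
    - [0, 0, 0.6, 0]
    - [0, 0, 0, 0]
    - [0, 0, 0, 0]

```text
t: 27.77
tcp_pos: [546.1, 25.2, 187.2]
tool_rot: [0.681, 0.733, -0.001, -0.003]
wrist_force: [-0.1, 1.2, 0.9]
finger_gap: 0.498
```

```bash
python3 - <<'E'
from h import *
plan([546,27,156],yaw=4.4)
snap('wrist','w14')
E
```

```text
t 27.77 tcp [546.1  25.2 187.2] jaw yaw 4.22 tilt z [-0.006  0.002 -1.   ] gap 0.498 F [-0.1  1.2  0.9]
units [0.067 0.007 1.247]
spin -0.031
```

View pics/w14.png

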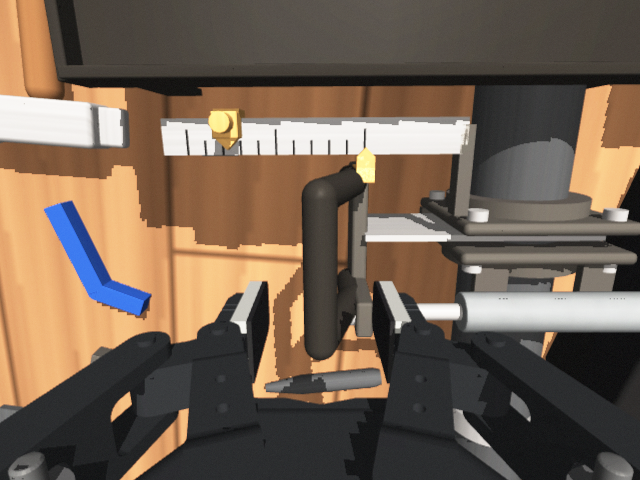

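```bash
python3 - <<'E'
from h import *
c=load('w14')
print(proj(c,[546.1,25.2,160]),ray(c,320,187,160),ray(c,320,350,160))
p=ray(c,365,152,112);m=ray(c,229,148,112); print(p,m)
a=c['image'][90:190,150:400,::-1];cv2.imwrite('pics/rail2.png',cv2.resize(a,None,fx=3.2,fy=3.2,interpolation=cv2.INTER_CUBIC))
E
```

```text
[322.55360241 282.83390971] [541.64108896  69.70986063 160.        ] [547.49202753 -10.10468297 160.        ]
[565.14449973  84.7342539  112.        ] [490.1758032   81.36819416 112.        ]
```

View pics/rail2.png

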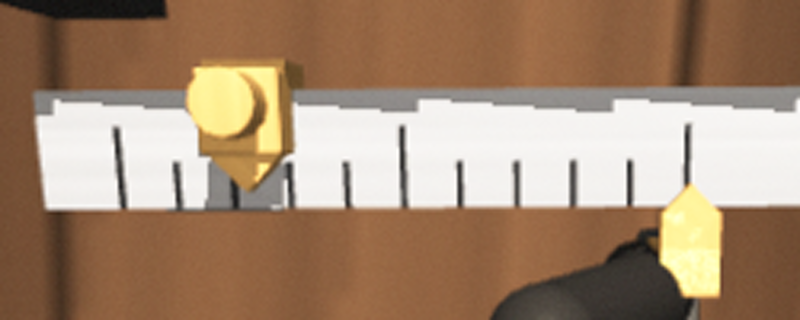

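>>> apply_moves:
  steps:
    - [0.15, 0, 0.5, 0]
    - [0, 0, 0.5, 0]
    - [0, 0, 0.25, 0]
    - [0, 0, 0, 0]
    - [0, 0, 0, 0]

```text
t: 28.23
tcp_pos: [546.6, 28.6, 157.0]
tool_rot: [0.681, 0.732, -0.0, -0.002]
wrist_force: [0.4, -0.5, -0.1]
finger_gap: 0.498
```

>>> apply_moves:
  steps:
    - [0, 0, 0, 0]
    - [0, 0, 0, 0]
    - [0, 0, 0, 0]
    - [0, 0, 0, 0]
    - [0, 0, 0, 0]
    - [0, 0, 0, 0]
    - [0, 0, 0, 0]
  gripper: 1
  newtons: 60

```text
t: 28.82
tcp_pos: [545.6, 28.5, 157.3]
tool_rot: [0.681, 0.732, -0.001, -0.002]
wrist_force: [-3.1, -0.7, 5.7]
finger_gap: 0.16
```

```bash
python3 - <<'E'
from h import *
s=observe(); plan(s['tcp_pos']-76.0*np.array([.997,.0774,0]),s)
snap('wrist','w15')
E
```

```text
t 28.82 tcp [545.6  28.5 157.3] jaw yaw 4.13 tilt z [-0.005  0.002 -1.   ] gap 0.16 F [-3.1 -0.7  5.7]
units [-0.017 -3.04   0.015]
```

View pics/w15.png

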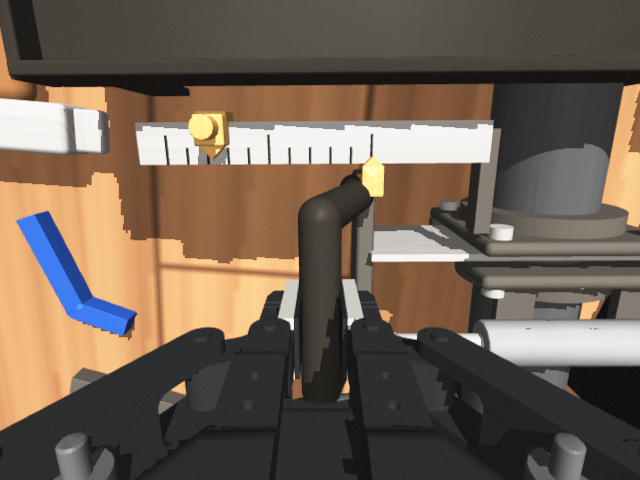

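>>> apply_moves:
  steps:
    - [0, -0.2, 0, 0]
    - [0, -0.4, 0, 0]
    - [0, -0.4, 0, 0]
    - [0, -0.4, 0, 0]
    - [0, -0.4, 0, 0]
    - [0, -0.4, 0, 0]
    - [0, -0.3, 0, 0]
    - [0, -0.2, 0, 0]
    - [0, -0.2, 0, 0]
    - [0, -0.1, 0, 0]
    - [0, 0, 0, 0]
    - [0, 0, 0, 0]
    - [0, 0, 0, 0]

```text
t: 29.95
tcp_pos: [476.7, 23.1, 157.4]
tool_rot: [0.682, 0.732, 0.003, 0.001]
wrist_force: [9.1, -2.1, -8.5]
finger_gap: 0.162
```

```bash
python3 - <<'E'
from h import *
plan([469.8,22.6,157]);print(observe()['q'].round(3))
c=snap('wrist','w16'); snap('top','top2'); snap('scene','scene2')
a=c['image'][90:190,230:480,::-1];cv2.imwrite('pics/rail3.png',cv2.resize(a,None,fx=3.2,fy=3.2,interpolation=cv2.INTER_CUBIC))
E
```

```text
t 29.95 tcp [476.7  23.1 157.4] jaw yaw 4.07 tilt z [ 0.006  0.003 -1.   ] gap 0.162 F [ 9.1 -2.1 -8.5]
units [ 0.    -0.277  0.013]
[-0.067  0.639 -0.122  2.09   0.175  0.415 -0.253]
```

View pics/w16.png

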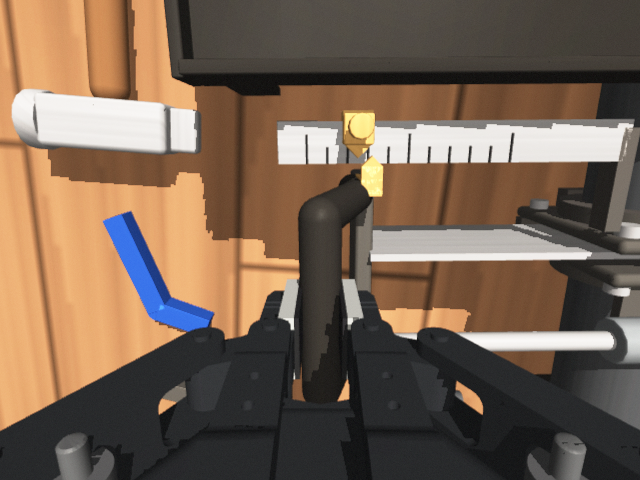

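View pics/rail3.png

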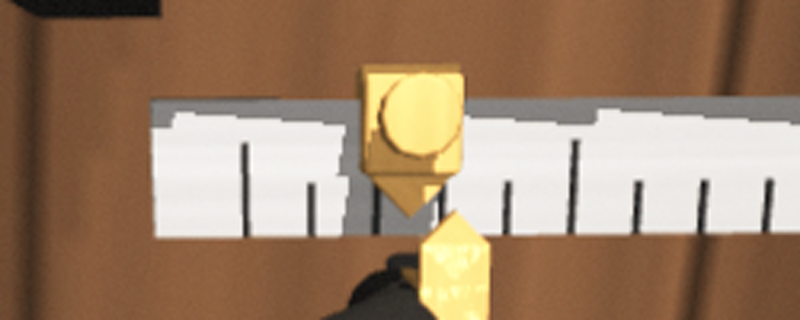

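>>> apply_moves:
  steps:
    - [0, -0.09, 0, 0]
    - [0, -0.09, 0, 0]
    - [0, -0.08, 0, 0]
    - [0, 0, 0, 0]
    - [0, 0, 0, 0]
    - [0, 0, 0, 0]

```text
t: 30.6
tcp_pos: [470.6, 22.6, 157.4]
tool_rot: [0.682, 0.732, 0.004, 0.001]
wrist_force: [10.5, -2.7, -9.3]
finger_gap: 0.161
```

```bash
python3 - <<'E'
from h import *
plan([469.8,22.6,157])
c=snap('wrist','w17'); t=snap('top','top3'); s=snap('scene','scene3')
a=c['image'][90:190,230:480,::-1]
b=s['image'][280:380,250:450,::-1]
cv2.imwrite('pics/rail4.png',np.vstack([cv2.resize(a,(700,280),interpolation=cv2.INTER_CUBIC),cv2.resize(b,(700,310),interpolation=cv2.INTER_CUBIC)]))
plan(None)
E
```

```text
t 30.6 tcp [470.6  22.6 157.4] jaw yaw 4.06 tilt z [ 0.007  0.003 -1.   ] gap 0.161 F [10.5 -2.7 -9.3]
units [ 0.002 -0.034  0.014]
t 30.75 tcp [470.7  22.6 157.4] jaw yaw 4.06 tilt z [ 0.007  0.003 -1.   ] gap 0.161 F [ 10.2  -2.7 -10.5]
```

View pics/rail4.png

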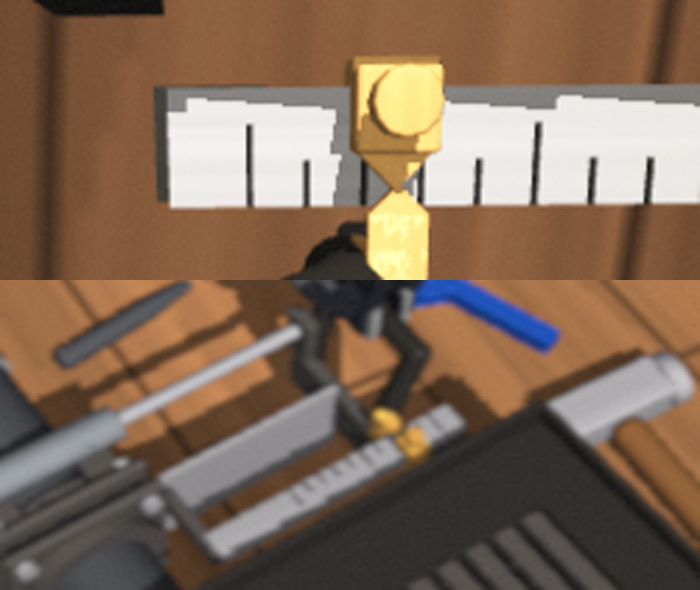

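View pics/top3.png

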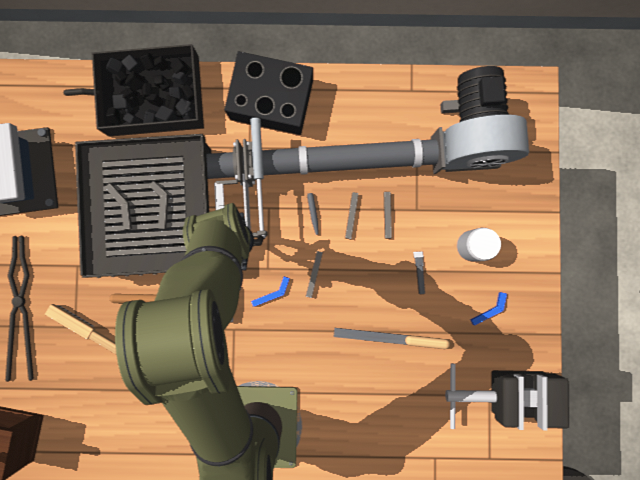

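>>> apply_moves:
  steps:
    - [0, 0, 0, 0]
    - [0, 0, 0, 0]
    - [0, 0, 0, 0]
    - [0, 0, 0, 0]
    - [0, 0, 0, 0]
    - [0, 0, 0, 0]
    - [0, 0, 0, 0]
    - [0, 0, 0, 0]
    - [0, 0, 0, 0]
    - [0, 0, 0, 0]

```text
t: 31.58
tcp_pos: [470.7, 22.6, 157.4]
tool_rot: [0.682, 0.732, 0.004, 0.001]
wrist_force: [10.4, -2.3, -9.7]
finger_gap: 0.156
```

```bash
python3 - <<'E'
from h import *
plan(None)
a=load('top0')['image'];c=load('top3');b=c['image']
for t,im in(('0',a),('3',b)):
    h=cv2.cvtColor(im,cv2.COLOR_RGB2HSV); m=((h[...,1]<75)&(h[...,2]>60)).astype(np.uint8)
    m[:,:300]=0;m[:185]=0;m[315:]=0;m[:,440:]=0
    n,l,st,ce=cv2.connectedComponentsWithStats(m); print(t,[tuple(ce[i].round(1)) for i in range(1,n) if st[i,4]>80])
o=np.array([561,276,128])
for k in((125.1,203.2),):
    d=ray(c,*k,128)-o; print('mid local',d@[.997,.077,0],d@[-.077,.997,0])
cv2.imwrite('pics/g3.png',cv2.resize(b[145:270,90:200,::-1],None,fx=4.5,fy=4.5,interpolation=cv2.INTER_CUBIC))
E
```

```text
t 31.58 tcp [470.7  22.6 157.4] jaw yaw 4.06 tilt z [ 0.007  0.003 -1.   ] gap 0.156 F [10.4 -2.3 -9.7]
0 [(np.float64(312.4), np.float64(212.2)), (np.float64(351.5), np.float64(215.3)), (np.float64(387.4), np.float64(214.4)), (np.float64(314.1), np.float64(274.1)), (np.float64(419.7), np.float64(270.8)), (np.float64(347.8), np.float64(275.7)), (np.float64(386.7), np.float64(280.1))]
3 [(np.float64(312.7), np.float64(211.8)), (np.float64(351.5), np.float64(215.3)), (np.float64(387.4), np.float64(214.4)), (np.float64(419.7), np.float64(269.9)), (np.float64(313.8), np.float64(274.3))]
mid local 6.4171636718629355 40.73562942430709
```

View pics/g3.png

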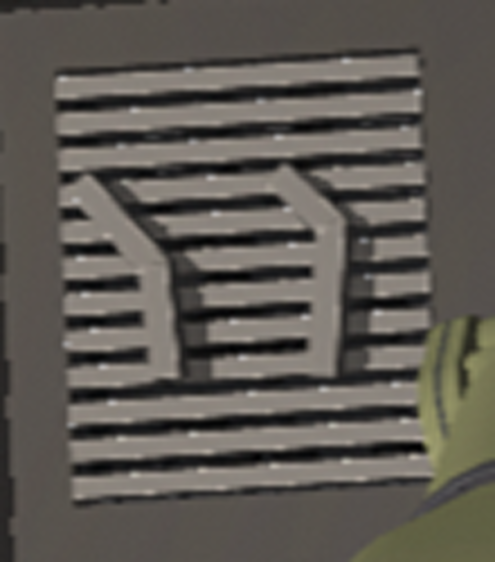

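Both blanks lie flat and apart inside the grate, the bystanders have not moved, and the pointer is level with the marker while the handle is held. I am handing in.

```bash
python3 -c "
from bench import *
job_done(); s=observe(); print(s['t'],s['tcp_pos'],s['wrist_force'],s['finger_gap'])"
```

```text
the job is handed in; nothing more can be done
the job is handed in; nothing more can be done
```

I laid both grey bent blanks flat and apart on the grate. Then I gripped the gate handle, pulled it about 75 mm until the pointer stood level with the marker, and handed the job in while still holding it, at about 32 of the 64 s allowed. No verdict is reported.

**Last checks before handing in:**
- **Pointer and marker:** the wrist picture put their tips within about 0.5 mm of each other along the rail. I did not measure their positions again from a second view.
- **Hold:** the pose stayed steady for 0.9 s against a spring pull of about 10 N.
- **Blanks on the grate:** the bent_mid kink is about 6 to 8 mm and 41 to 48 mm from the grate centre. The bent_end kink I judged by eye in the top view: about 50 mm on the other side, well inside the limits.
- **Things to leave alone:** the straight blanks, punch and chisel stayed within about 1 pixel (some 2.5 mm). The file and tin looked unmoved; the arm partly hid the hammer in the last top view, though its head looked unmoved.

**What went wrong or disagreed:**
- My first grasp of bent_mid stopped about 10 mm too high because joint 6 reached its limit. I let go and gripped the other leg instead.
- The top and wrist cameras disagreed by 4 to 8 mm on the handle position. I used the wrist view, and the grip closed well.
- After hand-in the bench returned no state, so I have no reading from the final second.

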